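# Sort the stripped parts of a practice board into their trays

## Task

Clear the bench after class by sorting the five loose electrical parts: both lampholders (white and brown) go into the yellow tray, both contactors (black and grey) into the red tray, and the capacitor into the green tray. Each part must end standing upright on its base, flat on the tray's floor; set the parts down, do not drop or throw them, and leave the coffee cup where it stands.

Things in the scene. Friction and masses are not known exactly. Their poses are not given: they have to be found in the camera images.
- lampholder_white: Surface lampholder without bulb, white porcelain: a round base 72 mm in diameter and 9 mm high, a 52 mm step up to 15 mm, then a round barrel 42 mm in diameter up to 55 mm high with a dark brass-rimmed socket in its top. Stands upright on its base. About 0.18 kg. Origin: centre of the underside; z up; round, so its yaw is arbitrary.
- lampholder_brown: Surface lampholder without bulb, dark brown: a round base 72 mm in diameter and 9 mm high, a 52 mm step up to 15 mm, then a round barrel 42 mm in diameter up to 55 mm high with a dark brass-rimmed socket in its top. Stands upright on its base. About 0.18 kg. Origin: centre of the underside; z up; round, so its yaw is arbitrary.
- contactor_black: Electrical contactor, black block with rows of brass screws on top: 44 mm along its own x, 60 mm along its own y, 56 mm high, with an orange bar (16 x 34 mm, 4 mm high, long along y) in the middle of the top. Stands upright, its x axis within 0.5 rad of the world's x at the start. About 0.28 kg. Origin: centre of the underside; z up.
- contactor_grey: Electrical contactor, grey block with rows of brass screws on top: 44 mm along its own x, 60 mm along its own y, 56 mm high, with a white bar (16 x 34 mm, 4 mm high, long along y) in the middle of the top. Stands upright, its x axis within 0.5 rad of the world's x at the start. About 0.28 kg. Origin: centre of the underside; z up.
- capacitor: Motor run capacitor, an upright silver aluminium can 45 mm in diameter and 74 mm high, with a 4 mm black top (to 78 mm) carrying three small brass tabs (to 86 mm; the tabs are for show and do not touch anything). About 0.2 kg. Origin: centre of the underside; z up; round, so its yaw is arbitrary.
- tray_yellow: Open rectangular sorting tray, yellow plastic, fixed to the bench: outside 108 mm along its own x, 198 mm along its own y, 25 mm high; walls 4 mm and floor 4 mm thick (inside 100 x 190 mm, 21 mm deep). Empty at the start. It is for the two lampholders. Origin: centre of the underside, at bench height; x within 0.12 rad of the world's x; z up.
- tray_red: Open rectangular sorting tray, red plastic, fixed to the bench: outside 108 mm along its own x, 198 mm along its own y, 25 mm high; walls 4 mm and floor 4 mm thick (inside 100 x 190 mm, 21 mm deep). Empty at the start. It is for the two contactors. Origin: centre of the underside, at bench height; x within 0.12 rad of the world's x; z up.
- tray_green: Open rectangular sorting tray, green plastic, fixed to the bench: outside 108 mm along its own x, 198 mm along its own y, 25 mm high; walls 4 mm and floor 4 mm thick (inside 100 x 190 mm, 21 mm deep). Empty at the start. It is for the capacitor. Origin: centre of the underside, at bench height; x within 0.12 rad of the world's x; z up.
- cup: Somebody's lidded takeaway coffee cup, red with a brown cardboard sleeve and a white lid, 74 mm in diameter at the lid, 54 mm at the foot, 88 mm high, about 0.25 kg, standing loose among the parts. To be left alone. Origin: centre of the underside; z up.

How it is judged:
By the outcome, as a careful person would: the job done as asked, in the order asked, and still so for the second after the job is handed in, with the robot touching nothing.
It also fails if it takes over 134 s, if anything falls off the work surface, if the arm or the gripper's body presses on something with over 40 N, if the wrist force passes 120 N, or if a joint passes its speed limit or range.

## Robot

A 6-joint arm with a two-finger parallel gripper is mounted at the origin on the work surface. World frame = base frame: x ahead of the robot, y to its left, z up, the work surface at z = 0. Lengths are in mm, angles in rad, forces in N, time in s.
With the tool pointing down it reaches from about 225 to 725 mm from the base axis. Payload 3.1 kg.
Tool frame: the origin (TCP) lies at the very end of the fingers, on their centre line; the grasp point (between the pads) lies 19 mm behind it (robot.hold_point_z is the distance from the TCP to the grasp point, in mm); z points along the fingers, y is the line along which they close (so a half turn about z gives the same grasp; the last joint's range is limited). The gripper opens to 85 mm and grips with 20 to 120 N. Pads are 22 mm wide; open, the fingers measure 114 mm over their backs; the gripper's body (76 mm by 85 mm) begins 54 mm behind the grasp point. The pads swing forward as they close: fully open they stand 13 mm farther back than shut.
Start: joints at [-1.392, 0.048, 0.099, 1.622, 0, 1.443], TCP at [158.54, -500.482, 231.312] pointing down, gripper open.
Joint ranges: [-2.91, 2.91], [-0.99, 1.94], [-1.21, 1.42], [-2.12, 2.29], [-1.49, 1.47], [-3.14, 3.14]. Speed limits (rad/s): [2.79, 2.79, 3.14, 3.14, 3.14, 3.14].

## Interface

Orientations are given as a unit quaternion [w, x, y, z].
In Python, from cell import robot gives the robot as it stands.
- The arm moves only by the shell command python3 -m pendant 'ROWS' [OPENING] [FORCE]. ROWS is rows parted by semicolons, their numbers by spaces, 1 to 10 of them, each of 6 numbers: dx, dy, dz in mm, then a rotation vector rx, ry, rz in rad; each row is the pose to reach, as a shift and turn from the pose commanded when the command began, along the tool's axes at that moment; what a row does not reach only later rows make up. A row lasts 1/12 s, in which the tool goes at most 41.7 mm and 0.125 rad, less where a joint would pass 70% of its speed; a pose out of reach is approached as far as the arm can. OPENING is the opening from 0.0 (shut) to 1.0 (fully open), set as the command begins (- or left out keeps the last). The fingers move at their own pace and stop on an object; FORCE is the grip in N (left out, the last holds). Time passes only in rows, so rows that do not move let the fingers close. It prints the time, the measured TCP pose, the force, the opening and the grip force at its end.
- robot.sense(): the state, without advancing time (a new reading comes with each control period).
- robot.grab_frame(name): name is "side" or "top" or "wrist"; returns a dict with "frame" (420x560x3 uint8, red, green, blue), "vfov" (degrees; the focal length in pixels is half the picture's height over the tangent of half this angle, whatever the lens; pixels are square), "cx", "cy" (the principal point, pixels), "R" (3x3) and "t" (3): a world point X has camera coordinates R X + t. Camera axes: x right, y down, z forward; pixel columns grow to the right and rows downward; lengths in mm; the calibration is good to about 2 mm. The wrist camera is an equidistant fisheye: a pixel r from the principal point sees the ray r / f radians off the axis. A picture is of the moment at which its call begins. There is no depth.
- robot.job_done(): hands the job in; it is judged then, once.
The state is a dict: "clock": time; "joint_positions": joint angles; "joint_vel": joint speeds; "effort": joint torques, N m; "ee_pos": TCP position; "tool_rot": TCP orientation; "ft_force": force on the tool from outside, world axes, zero at the start; "moment": the same for the moment, N m; "width": opening from 0.0 (shut) to 1.0 (fully open); "gripper_force": force on a finger pad.
Only numpy, scipy, OpenCV 4.12 (cv2) and the standard library are available. Lean on these libraries where they do the work, as an engineer would, in place of code of your own. Each camera call takes 0.05 s, during which the arm holds its last target. There are 200 camera calls.

## Working session

There is one attempt and no reset: what is moved stays moved. The work goes in short steps, Python scripts to look and compute and a shell command to move; the robot and the scene stay as the last step left them, time stands still between calls to the robot, and variables do not carry over. Pictures are saved under pics/ and viewed, at most 14 in all, crops included, and the job is handed in when it is done.

```bash
mkdir -p pics; ls
python3 - <<'E'
from cell import robot
import cv2
s=robot.sense(); print(s)
for n in("top","side"):
    g=robot.grab_frame(n); cv2.imwrite(f"pics/{n}0.png",g["frame"][:,:,::-1]); print(n,g["vfov"],g["cx"],g["cy"],g["R"],g["t"])
E
```

```text
pics
{'clock': 0.0, 'joint_positions': array([-1.39180319e+00,  4.87722951e-02,  9.75604992e-02,  1.62199263e+00,
        3.60882880e-07,  1.44300545e+00]), 'joint_vel': array([ 0.00056333, -0.00037892,  0.00193302,  0.00141757,  0.0017926 ,
        0.00068376]), 'effort': array([ 3.86059955e-04, -3.38778448e+01,  3.20017076e+01,  2.02051364e-02,
        6.25648977e-05,  2.97841986e-06]), 'ee_pos': array([ 158.42832325, -499.87434969,  230.08723766]), 'tool_rot': array([-1.20365949e-03,  9.88257779e-01,  1.52791072e-01, -3.06412767e-05]), 'ft_force': array([ 0.14967778, -0.57269462,  0.41432635]), 'moment': array([-0.02723788, -0.06693244, -0.00985317]), 'gripper_force': 0.0, 'width': 1.0048632181469068}
top 53.136792403007924 274.9769053535885 211.78027357135693 [[-0.02031178 -0.99974691 -0.00967183]
 [-0.98637562  0.02161782 -0.16308222]
 [ 0.16325003  0.00622757 -0.98656507]] [ 24.27854771 494.31602812 748.06613595]
side 49.35763673102426 283.1866801721102 217.43107594244339 [[-0.79377859 -0.60819714 -0.00343284]
 [-0.37307338  0.49135277 -0.78701252]
 [ 0.4803455  -0.62343299 -0.61692747]] [382.1398938  195.0501385  816.23426383]
```

View pics/top0.png

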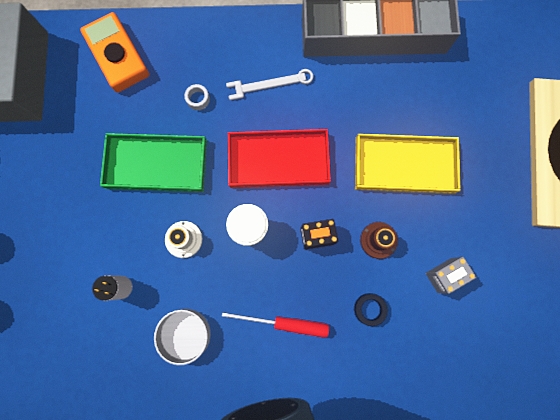

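View pics/side0.png

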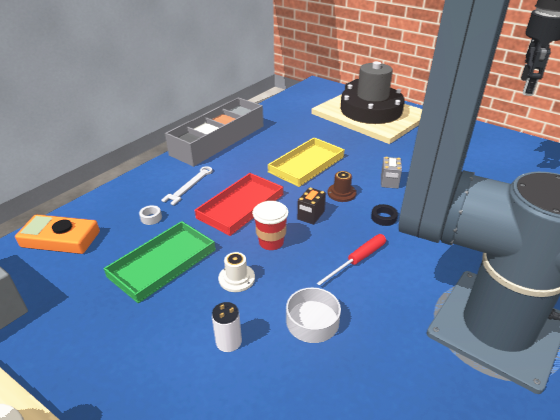

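The top view shows the green, red and yellow trays at about (154,162), (278,158) and (408,163). The parts are at: white lampholder (181,238), cup (247,225), black contactor (320,234), brown lampholder (382,238), grey contactor (454,275), capacitor (110,288). The side view shows all parts upright. The other items are clutter.

```bash
cat > h.py <<'E'
import numpy as np, cv2
from cell import robot
from scipy.spatial.transform import Rotation as Ro
def F(g): return g["frame"].shape[0]/2/np.tan(np.radians(g["vfov"]/2))
def cast(g,uv,z):
    uv=np.atleast_2d(uv).astype(float); f=F(g)
    d=np.c_[(uv[:,0]-g["cx"])/f,(uv[:,1]-g["cy"])/f,np.ones(len(uv))]@g["R"]
    c=-g["R"].T@g["t"]
    return (c+d*((z-c[2])/d[:,2])[:,None])[:,:2]
def blob(g,box,fn,k=0):
    x0,y0,x1,y1=box; h=cv2.cvtColor(g["frame"],cv2.COLOR_RGB2HSV)[y0:y1,x0:x1].astype(int)
    m=fn(h[...,0],h[...,1],h[...,2]).astype(np.uint8)
    if k: m=cv2.morphologyEx(m,cv2.MORPH_CLOSE,np.ones((k,k),np.uint8))
    cs,_=cv2.findContours(m,cv2.RETR_EXTERNAL,cv2.CHAIN_APPROX_NONE)
    c=max(cs,key=cv2.contourArea)[:,0]+[x0,y0]
    return c
def rect(g,c,z):
    (x,y),(w,h),a=cv2.minAreaRect(cast(g,c,z).astype(np.float32)); a=(a+45)%90-45
    return np.round([x,y,w,h,a],1)
def delta(x,y,z,yaw):
    "shift along tool axes and turn about tool z to reach TCP pose (tool down, tool-x at yaw)"
    s=robot.sense(); R=Ro.from_quat(np.roll(s["tool_rot"],-1))
    T=Ro.from_euler('z',yaw)*Ro.from_euler('x',np.pi)
    print("shift",np.round(R.inv().apply(np.array([x,y,z])-s["ee_pos"]),1),"rotvec",np.round((R.inv()*T).as_rotvec(),3),"pos",np.round(s["ee_pos"],1))
E
python3 - <<'E'
from h import *
g=robot.grab_frame("top"); h=cv2.cvtColor(g["frame"],cv2.COLOR_RGB2HSV)
for p in[(154,162),(278,158),(408,163),(320,233),(458,275),(383,238),(181,237),(105,287),(166,243),(370,238)]: print(p,h[p[1],p[0]],np.round(cast(g,p,0)))
print("cam",-g["R"].T@g["t"])
for n,b,f in[("green",(90,120,215,200),lambda h,s,v:(h>40)&(h<80)&(s>100)),("red",(218,120,340,195),lambda h,s,v:((h<10)|(h>170))&(s>120)),("yel",(345,120,475,200),lambda h,s,v:(h>20)&(h<35)&(s>100))]:
    print(n,rect(g,blob(g,b,f),25))
print("bblack",rect(g,blob(g,(300,215,342,252),lambda h,s,v:(h>5)&(h<22)&(s>150)&(v>140)),60))
print("blackbody",rect(g,blob(g,(295,210,345,258),lambda h,s,v:~((h>95)&(h<130)&(s>120)),3),56))
print("bgrey",rect(g,blob(g,(440,262,472,290),lambda h,s,v:(s<40)&(v>200)),60))
print("capcirc",rect(g,blob(g,(85,270,125,305),lambda h,s,v:(v<60),5),78))
for n,b in(("white",(160,215,208,262)),("brown",(355,215,405,264))):
    print(n,"base",rect(g,blob(g,b,lambda h,s,v:((s<60)&(v>150)) if n=="white" else ((h<20)|(h>170))&(s>60)),9))
    print(n,"sock",rect(g,blob(g,b,lambda h,s,v:(v<70)if n=="white" else (h>10)&(h<30)&(s>80)&(v>120)),55))
print("cup",rect(g,blob(g,(220,200,275,250),lambda h,s,v:(s<60)&(v>150)),88))
o=[]
E
python3 - <<'E'
import cv2
i=cv2.imread('pics/top0.png'); a=i[205:315,80:280]; b=i[205:315,285:485]
cv2.imwrite('pics/crop0.png',cv2.vconcat([cv2.resize(x,(545,300),interpolation=cv2.INTER_CUBIC) for x in(a,b)]))
E
```

```text
(154, 162) [ 68 166 215] [[609. 257.]]
(278, 158) [  0 204 250] [[611.   6.]]
(408, 163) [ 28 187 253] [[ 595. -255.]]
(320, 233) [ 17 186 252] [[457. -73.]]
(458, 275) [ 30   1 252] [[ 371. -335.]]
(383, 238) [ 17 139 160] [[ 445. -196.]]
(181, 237) [112  42  66] [[455. 199.]]
(105, 287) [130  14  54] [[362. 345.]]
(166, 243) [ 30   1 255] [[444. 229.]]
(370, 238) [174 106  58] [[ 446. -170.]]
cam [365.95259604   8.92773668 818.86489744]
green [602.2 250.3 201.4 111.9  -3.3]
red [604.8   5.4 113.3 198.2   0.7]
yel [ 588.6 -245.6  201.6  113.3   -3.7]
bblack [451.6 -67.   16.8  35.1   8.3]
blackbody [449.9 -65.3  46.8  62.9   8.8]
bgrey [ 371.3 -307.2   16.4   35.2   28. ]
capcirc [361.2 313.5  39.7  40.2   2.4]
white base [450.7 193.4  70.4  70.    0.5]
white sock [450.5 193.   24.1  23.8   1.2]
brown base [ 440.7 -184.5   67.4   69.8   -3.1]
brown sock [ 441.4 -185.6   32.7   33.2   -3.4]
cup [465.6  64.1  72.2  72.7  -1. ]
```

View pics/crop0.png

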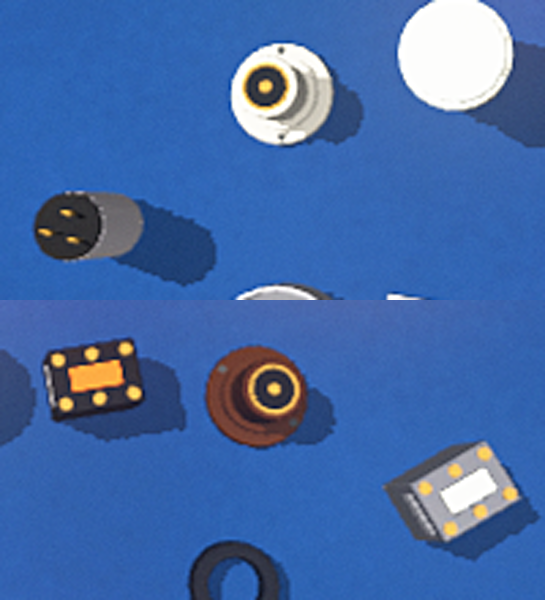

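The crop confirms the poses: black contactor bar at about 8°, grey bar at about 28°. All measured sizes match the given ones, and positions agree between base and top. I'll take the grey contactor first.

```bash
python3 -c "
from h import *
delta(371.3,-307.2,130,np.radians(118))"
```

```text
shift [ 261.1 -119.3  100.6] rotvec [-1.000e-03 -2.000e-03 -1.753e+00] pos [ 158.4 -500.   230.4]
```

```bash
R="python3 -m pendant"
python3 -m pendant '261 -119 101 0 0 -1.25;261 -119 101 0 0 -1.25;261 -119 101 0 0 -1.25;261 -119 101 0 0 -1.25;261 -119 101 0 0 -1.25;261 -119 101 0 0 -1.25;261 -119 101 0 0 -1.25;261 -119 101 0 0 -1.25;261 -119 101 0 0 -1.25;261 -119 101 0 0 -1.25' 1.0 60
python3 -m pendant '0 0 0 0 0 -0.503;0 0 0 0 0 -0.503;0 0 0 0 0 -0.503;0 0 0 0 0 -0.503;0 0 0 0 0 -0.503;0 0 0 0 0 -0.503'
python3 - <<'E'
from h import *
delta(371.3,-307.2,21,np.radians(118))
g=robot.grab_frame("wrist"); cv2.imwrite("pics/w1.png",g["frame"][:,:,::-1])
E
```

```text
clock: 0.98
ee_pos: [371.7, -306.3, 129.0]
tool_rot: [-0.001, 0.709, 0.705, 0.0]
ft_force: [0.3, -0.5, 0.8]
width: 1.002
gripper_force: 0.0
clock: 1.48
ee_pos: [371.2, -308.0, 130.0]
tool_rot: [-0.0, 0.516, 0.856, 0.0]
ft_force: [0.0, 0.2, -0.3]
width: 0.999
gripper_force: 0.0
shift [  0.6   0.5 109. ] rotvec [-0.    -0.001 -0.003] pos [ 371.2 -308.   130. ]
```

View pics/w1.png

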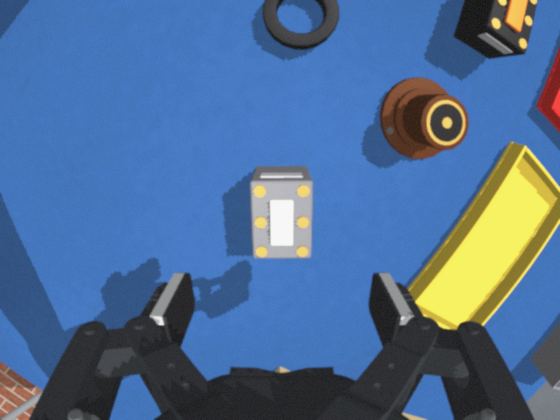

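The wrist view shows the grey contactor at (282,222). It is square to the fingers and midway between them (172 and 393).

```bash
python3 -m pendant '0 0 35 0 0 0;0 0 70 0 0 0;0 0 95 0 0 0;0 0 109 0 0 0;0 0 109 0 0 0'
python3 -m pendant '0 0 0 0 0 0;0 0 0 0 0 0;0 0 0 0 0 0;0 0 0 0 0 0;0 0 0 0 0 0;0 0 0 0 0 0;0 0 0 0 0 0;0 0 0 0 0 0' 0.0 60
python3 -m pendant '0 0 -20 0 0 0;0 0 -50 0 0 0;0 0 -85 0 0 0;0 0 -120 0 0 0;0 0 -120 0 0 0'
python3 -c "
from h import *
print(robot.sense()['joint_positions'])
delta(607,-42,141,np.radians(90.7))"
```

```text
clock: 1.95
ee_pos: [368.6, -305.2, 16.8]
tool_rot: [-0.004, 0.516, 0.857, 0.001]
ft_force: [-0.1, -0.2, -0.1]
width: 1.0
gripper_force: 0.0
clock: 2.62
ee_pos: [372.7, -309.9, 23.6]
tool_rot: [0.002, 0.515, 0.857, -0.001]
ft_force: [-0.4, 0.7, 6.1]
width: 0.503
gripper_force: 63.2
clock: 3.03
ee_pos: [374.4, -311.3, 149.0]
tool_rot: [0.006, 0.515, 0.857, -0.002]
ft_force: [1.5, -1.1, -0.5]
width: 0.51
gripper_force: 62.6
[-8.31618456e-01 -6.82894708e-02 -1.79547418e-01  1.44672988e+00
  3.07726400e-04  2.50210837e-01]
shift [128.6 331.8   7.6] rotvec [0.006 0.011 0.477] pos [ 374.4 -311.3  149. ]
```

```bash
python3 -m pendant '0 0 0 0 0 0;0 0 0 0 0 0;0 0 0 0 0 0'
python3 -c "
from h import *
print(robot.sense()['ft_force'])
delta(607,-42,141,np.radians(90.7))"
```

```text
clock: 3.28
ee_pos: [370.3, -306.9, 138.9]
tool_rot: [-0.002, 0.515, 0.857, 0.001]
ft_force: [0.2, 0.8, -3.0]
width: 0.507
gripper_force: 62.5
[ 0.21151331  0.79123911 -2.96077252]
shift [122.7 333.4  -1.9] rotvec [-0.002 -0.004  0.477] pos [ 370.3 -306.9  138.9]
```

```bash
python3 -m pendant '8 22 0 0 0 0.03;20 55 0 0 0 0.08;34 93 0 0 0 0.14;49 132 0 0 0 0.2;64 172 0 0 0 0.26;78 212 0 0 0 0.32;92 250 0 0 0 0.38;105 285 0 0 0 0.43;116 314 0 0 0 0.47;123 333 0 0 0 0.477'
python3 -m pendant '0 0 0 0 0 0;0 0 0 0 0 0;0 0 0 0 0 0;0 0 0 0 0 0'
python3 - <<'E'
from h import *
delta(607,-42,26,np.radians(90.7))
g=robot.grab_frame("top");cv2.imwrite("pics/t1.png",cv2.resize(g["frame"][90:330,120:520,::-1],(800,480)))
E
```

```text
clock: 4.12
ee_pos: [607.7, -39.7, 137.9]
tool_rot: [-0.002, 0.702, 0.712, -0.001]
ft_force: [-0.7, -0.1, -2.8]
width: 0.503
gripper_force: 62.5
clock: 4.45
ee_pos: [606.3, -44.0, 140.1]
tool_rot: [-0.001, 0.703, 0.711, -0.001]
ft_force: [0.2, 0.3, -1.8]
width: 0.508
gripper_force: 62.5
shift [  2.    1.  114.1] rotvec [-0.003 -0.    -0.001] pos [606.3 -44.  140.1]
```

View pics/t1.png

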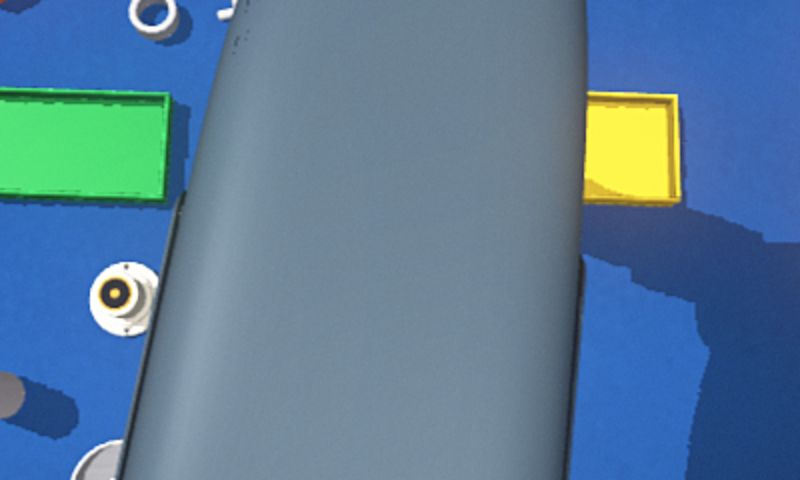

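The arm blocks the top view, so I'll set the part down by force feedback.

```bash
python3 -m pendant '0 0 20 0 0 0;0 0 45 0 0 0;0 0 68 0 0 0;0 0 85 0 0 0;0 0 97 0 0 0;0 0 104 0 0 0;0 0 107 0 0 0;0 0 107 0 0 0;0 0 107 0 0 0'
python3 -m pendant '0 0 1 0 0 0;0 0 2 0 0 0;0 0 3 0 0 0;0 0 3 0 0 0;0 0 3 0 0 0'
python3 -m pendant '0 0 1 0 0 0;0 0 2 0 0 0;0 0 2 0 0 0;0 0 2 0 0 0'
python3 -m pendant '0 0 1 0 0 0;0 0 2 0 0 0;0 0 2 0 0 0;0 0 2 0 0 0'
```

```text
clock: 5.25
ee_pos: [608.5, -43.6, 35.6]
tool_rot: [0.001, 0.703, 0.711, 0.001]
ft_force: [-0.2, 0.2, -2.4]
width: 0.506
gripper_force: 62.6
clock: 5.67
ee_pos: [607.7, -43.2, 31.4]
tool_rot: [0.0, 0.703, 0.711, 0.0]
ft_force: [0.5, -0.6, -1.7]
width: 0.505
gripper_force: 62.6
clock: 6.0
ee_pos: [607.5, -43.2, 29.1]
tool_rot: [-0.0, 0.703, 0.711, -0.0]
ft_force: [0.6, 0.1, -2.1]
width: 0.507
gripper_force: 62.6
clock: 6.33
ee_pos: [607.8, -43.2, 27.7]
tool_rot: [0.0, 0.703, 0.711, 0.0]
ft_force: [-0.2, 0.8, 0.3]
width: 0.503
gripper_force: 62.8
```

```bash
python3 -m pendant '0 0 1 0 0 0;0 0 1 0 0 0;0 0 1 0 0 0'
python3 -m pendant '0 0 0 0 0 0;0 0 0 0 0 0;0 0 0 0 0 0;0 0 0 0 0 0' 0.75
python3 -m pendant '0 0 -15 0 0 0;0 0 -45 0 0 0;0 0 -80 0 0 0;0 0 -110 0 0 0;0 0 -115 0 0 0;0 0 -115 0 0 0;0 0 -115 0 0 0;0 0 -115 0 0 0' 1.0
python3 - <<'E'
from h import *
delta(441.4,-185.6,140,np.pi/2)
g=robot.grab_frame("wrist"); cv2.imwrite("pics/w2.png",g["frame"][:,:,::-1])
E
```

```text
clock: 6.58
ee_pos: [607.8, -43.2, 27.6]
tool_rot: [0.0, 0.703, 0.711, 0.0]
ft_force: [-3.0, 0.1, 5.6]
width: 0.506
gripper_force: 63.5
clock: 6.92
ee_pos: [607.7, -43.3, 26.0]
tool_rot: [0.0, 0.703, 0.711, 0.0]
ft_force: [0.7, -0.1, -0.3]
width: 0.744
gripper_force: 0.0
clock: 7.58
ee_pos: [606.5, -43.1, 139.2]
tool_rot: [-0.001, 0.703, 0.711, -0.001]
ft_force: [0.1, -0.2, -0.0]
width: 0.999
gripper_force: 0.0
shift [-140.6 -166.8   -0.4] rotvec [-0.003 -0.001  0.012] pos [606.5 -43.1 139.2]
```

View pics/w2.png

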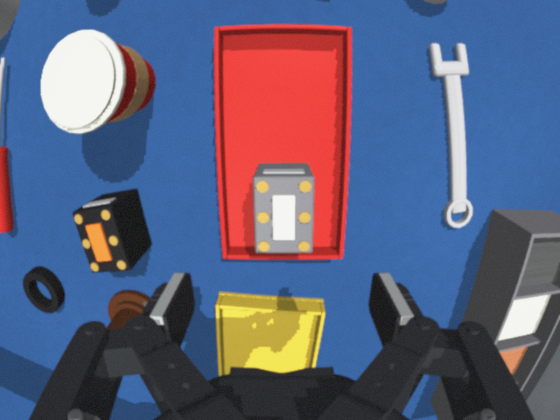

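The wrist view shows the grey contactor upright in the red tray at (284,215), square and clear of the walls. Next is the brown lampholder.

```bash
python3 -m pendant '-20 -24 0 0 0 0;-45 -54 0 0 0 0;-70 -83 0 0 0 0;-95 -113 0 0 0 0;-118 -140 0 0 0 0;-133 -158 0 0 0 0;-141 -167 0 0 0 0;-141 -167 0 0 0 0;-141 -167 0 0 0 0;-141 -167 0 0 0 0'
python3 - <<'E'
from h import *
delta(441.4,-185.6,22,np.pi/2)
E
```

```text
clock: 8.47
ee_pos: [442.9, -185.5, 140.7]
tool_rot: [-0.0, 0.703, 0.712, 0.0]
ft_force: [0.6, -0.1, 0.4]
width: 1.002
gripper_force: 0.0
shift [ -0.2  -1.4 118.7] rotvec [-0.    -0.001  0.013] pos [ 442.9 -185.5  140.7]
```

```bash
python3 -m pendant '0 -1 25 0 0 0;0 -1 55 0 0 0;0 -1 80 0 0 0;0 -1 100 0 0 0;0 -1 112 0 0 0;0 -1 118 0 0 0;0 -1 118 0 0 0;0 -1 118 0 0 0'
python3 -m pendant '0 0 0 0 0 0;0 0 0 0 0 0;0 0 0 0 0 0;0 0 0 0 0 0;0 0 0 0 0 0;0 0 0 0 0 0;0 0 0 0 0 0;0 0 0 0 0 0' 0.0 60
python3 -m pendant '0 0 -15 0 0 0;0 0 -40 0 0 0;0 0 -70 0 0 0;0 0 -95 0 0 0;0 0 -110 0 0 0;0 0 -118 0 0 0;0 0 -118 0 0 0;0 0 -118 0 0 0;0 0 -118 0 0 0'
python3 - <<'E'
from h import *
delta(588,-294,140,np.radians(86.3))
E
```

```text
clock: 9.13
ee_pos: [442.0, -185.7, 23.5]
tool_rot: [-0.0, 0.702, 0.712, 0.0]
ft_force: [-0.5, 0.3, 0.1]
width: 0.995
gripper_force: 0.0
clock: 9.8
ee_pos: [442.2, -186.9, 24.7]
tool_rot: [0.001, 0.703, 0.711, 0.0]
ft_force: [-0.6, -0.0, 6.8]
width: 0.475
gripper_force: 61.5
clock: 10.55
ee_pos: [440.2, -185.5, 139.2]
tool_rot: [-0.002, 0.703, 0.711, -0.0]
ft_force: [0.0, -0.3, -1.8]
width: 0.474
gripper_force: 60.9
shift [-110.2  146.5   -1.4] rotvec [-0.003 -0.002  0.077] pos [ 440.2 -185.5  139.2]
```

```bash
python3 -m pendant '-10 13 0 0 0 0.02;-28 37 0 0 0 0.05;-48 63 0 0 0 0.077;-67 89 0 0 0 0.077;-84 112 0 0 0 0.077;-97 130 0 0 0 0.077;-106 141 0 0 0 0.077;-110 146 0 0 0 0.077;-110 146 0 0 0 0.077;-110 146 0 0 0 0.077'
python3 -m pendant '0 0 20 0 0 0;0 0 45 0 0 0;0 0 68 0 0 0;0 0 85 0 0 0;0 0 96 0 0 0;0 0 101 0 0 0;0 0 103 0 0 0;0 0 103 0 0 0;0 0 103 0 0 0'
python3 -c "
from h import *
delta(588,-294,30,np.radians(86.3))"
```

```text
clock: 11.38
ee_pos: [587.5, -293.7, 139.6]
tool_rot: [-0.002, 0.73, 0.684, -0.0]
ft_force: [-0.7, 0.3, -2.8]
width: 0.471
gripper_force: 61.2
clock: 12.13
ee_pos: [589.4, -294.9, 40.0]
tool_rot: [0.001, 0.73, 0.684, 0.0]
ft_force: [-0.3, 0.1, -1.9]
width: 0.474
gripper_force: 61.2
shift [ 0.8 -1.5 10. ] rotvec [ 0.002  0.001 -0.   ] pos [ 589.4 -294.9   40. ]
```

```bash
python3 -m pendant '0 0 2 0 0 0;0 0 4 0 0 0;0 0 6 0 0 0;0 0 6 0 0 0;0 0 6 0 0 0'
python3 -m pendant '0 0 1 0 0 0;0 0 2 0 0 0;0 0 2 0 0 0;0 0 2 0 0 0'
python3 -m pendant '0 0 1 0 0 0;0 0 2 0 0 0;0 0 2 0 0 0;0 0 2 0 0 0'
```

```text
clock: 12.55
ee_pos: [588.5, -294.4, 32.1]
tool_rot: [-0.0, 0.73, 0.684, -0.0]
ft_force: [0.2, 1.4, -1.2]
width: 0.474
gripper_force: 61.2
clock: 12.88
ee_pos: [588.5, -294.4, 30.1]
tool_rot: [-0.0, 0.73, 0.684, -0.0]
ft_force: [0.3, -0.3, -2.0]
width: 0.475
gripper_force: 61.2
clock: 13.22
ee_pos: [588.7, -294.5, 28.7]
tool_rot: [0.0, 0.73, 0.684, 0.0]
ft_force: [-0.8, 0.6, 0.9]
width: 0.474
gripper_force: 61.7
```

Contact at 28.7, as predicted. I'll release, then go to the black contactor.

```bash
python3 -m pendant '0 0 1 0 0 0;0 0 1 0 0 0;0 0 1 0 0 0'
python3 -m pendant '0 0 0 0 0 0;0 0 0 0 0 0;0 0 0 0 0 0;0 0 0 0 0 0' 0.75
python3 -m pendant '0 0 -15 0 0 0;0 0 -45 0 0 0;0 0 -80 0 0 0;0 0 -105 0 0 0;0 0 -113 0 0 0;0 0 -113 0 0 0;0 0 -113 0 0 0' 1.0
python3 - <<'E'
from h import *
delta(451,-66.4,140,np.radians(98.3))
g=robot.grab_frame("wrist"); cv2.imwrite("pics/w3.png",g["frame"][:,:,::-1])
E
```

```text
clock: 13.47
ee_pos: [588.8, -294.5, 28.7]
tool_rot: [0.0, 0.73, 0.684, 0.0]
ft_force: [-3.6, 2.0, 5.3]
width: 0.473
gripper_force: 61.7
clock: 13.8
ee_pos: [588.6, -294.4, 26.9]
tool_rot: [-0.0, 0.73, 0.684, -0.0]
ft_force: [-1.0, -0.3, 0.5]
width: 0.75
gripper_force: 0.0
clock: 14.38
ee_pos: [588.7, -294.5, 139.9]
tool_rot: [0.0, 0.73, 0.684, 0.0]
ft_force: [0.3, -0.3, -0.9]
width: 1.003
gripper_force: 0.0
shift [ 2.187e+02 -1.523e+02 -2.000e-01] rotvec [ 0.    0.   -0.21] pos [ 588.7 -294.5  139.9]
```

View pics/w3.png

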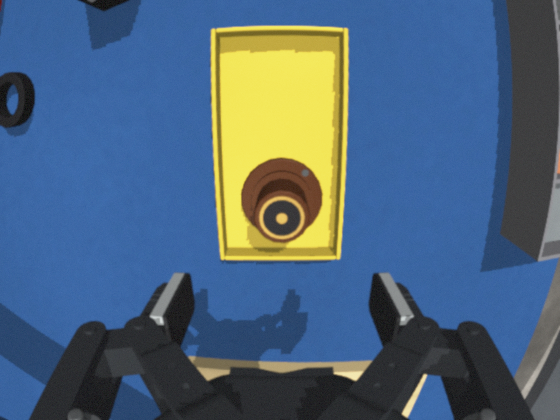

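The brown lampholder stands flat in the yellow tray at (282,205). Now the black contactor.

```bash
python3 -m pendant '16 -11 0 0 0 -0.03;44 -30 0 0 0 -0.08;76 -53 0 0 0 -0.14;108 -75 0 0 0 -0.21;140 -98 0 0 0 -0.21;170 -118 0 0 0 -0.21;196 -136 0 0 0 -0.21;213 -148 0 0 0 -0.21;219 -152 0 0 0 -0.21;219 -152 0 0 0 -0.21'
python3 -m pendant '0 0 0 0 0 0;0 0 0 0 0 0;0 0 0 0 0 0'
python3 -c "
from h import *
delta(451,-66.4,22,np.radians(98.3))"
```

```text
clock: 15.27
ee_pos: [449.2, -64.4, 138.1]
tool_rot: [-0.002, 0.653, 0.757, -0.001]
ft_force: [0.5, -0.5, 0.5]
width: 0.997
gripper_force: 0.0
clock: 15.52
ee_pos: [451.6, -67.0, 139.8]
tool_rot: [-0.0, 0.655, 0.756, -0.0]
ft_force: [0.0, -1.2, -0.1]
width: 0.999
gripper_force: 0.0
shift [  0.7  -0.4 117.8] rotvec [-0.001  0.    -0.001] pos [451.6 -67.  139.8]
```

```bash
python3 -m pendant '0 0 25 0 0 0;0 0 55 0 0 0;0 0 80 0 0 0;0 0 100 0 0 0;0 0 112 0 0 0;0 0 118 0 0 0;0 0 118 0 0 0;0 0 118 0 0 0'
python3 -m pendant '0 0 0 0 0 0;0 0 0 0 0 0;0 0 0 0 0 0;0 0 0 0 0 0;0 0 0 0 0 0;0 0 0 0 0 0;0 0 0 0 0 0;0 0 0 0 0 0' 0.0 60
python3 -m pendant '0 0 -15 0 0 0;0 0 -40 0 0 0;0 0 -70 0 0 0;0 0 -95 0 0 0;0 0 -118 0 0 0;0 0 -138 0 0 0;0 0 -148 0 0 0;0 0 -148 0 0 0;0 0 -148 0 0 0;0 0 -148 0 0 0'
python3 -c "
from h import *
delta(607,53,170,np.radians(90.7))"
```

```text
clock: 16.18
ee_pos: [451.6, -66.6, 22.6]
tool_rot: [0.0, 0.654, 0.756, -0.0]
ft_force: [0.4, -0.1, 0.8]
width: 1.003
gripper_force: 0.0
clock: 16.85
ee_pos: [452.1, -66.4, 23.6]
tool_rot: [0.001, 0.654, 0.756, 0.0]
ft_force: [0.3, 0.2, 5.7]
width: 0.505
gripper_force: 63.7
clock: 17.68
ee_pos: [450.0, -65.7, 168.2]
tool_rot: [-0.002, 0.654, 0.757, -0.001]
ft_force: [-1.0, -0.3, -4.4]
width: 0.506
gripper_force: 63.0
shift [ 94.7 172.5  -2.3] rotvec [-0.003 -0.001  0.133] pos [450.  -65.7 168.2]
```

```bash
python3 -m pendant '6 12 0 0 0 0.02;18 33 0 0 0 0.05;33 60 0 0 0 0.09;49 89 0 0 0 0.133;64 117 0 0 0 0.133;78 142 0 0 0 0.133;88 160 0 0 0 0.133;94 170 0 0 0 0.133;94 172 0 0 0 0.133;94 172 0 0 0 0.133'
python3 -m pendant '0 0 20 0 0 0;0 0 50 0 0 0;0 0 80 0 0 0;0 0 105 0 0 0;0 0 122 0 0 0;0 0 131 0 0 0;0 0 134 0 0 0;0 0 134 0 0 0;0 0 134 0 0 0;0 0 134 0 0 0'
python3 -c "
from h import *
delta(607,53,28,np.radians(90.7))"
```

```text
clock: 18.52
ee_pos: [606.9, 52.1, 167.6]
tool_rot: [-0.002, 0.703, 0.712, -0.002]
ft_force: [-0.2, -0.8, -4.3]
width: 0.504
gripper_force: 62.9
clock: 19.35
ee_pos: [609.3, 51.6, 38.5]
tool_rot: [0.001, 0.703, 0.711, 0.001]
ft_force: [-0.2, 0.9, -2.6]
width: 0.504
gripper_force: 63.0
shift [ 1.4 -2.3 10.5] rotvec [ 0.004  0.    -0.   ] pos [609.3  51.6  38.5]
```

```bash
python3 -m pendant '0 0 2 0 0 0;0 0 4 0 0 0;0 0 6 0 0 0;0 0 6 0 0 0;0 0 6 0 0 0'
python3 -m pendant '0 0 1 0 0 0;0 0 2 0 0 0;0 0 2 0 0 0;0 0 2 0 0 0'
python3 -m pendant '0 0 1 0 0 0;0 0 1 0 0 0;0 0 1 0 0 0'
```

```text
clock: 19.77
ee_pos: [607.5, 51.9, 30.0]
tool_rot: [-0.0, 0.703, 0.711, -0.0]
ft_force: [0.1, -0.4, -3.4]
width: 0.509
gripper_force: 63.0
clock: 20.1
ee_pos: [607.6, 51.8, 28.1]
tool_rot: [-0.0, 0.703, 0.711, -0.0]
ft_force: [-0.5, 0.8, -2.9]
width: 0.507
gripper_force: 63.0
clock: 20.35
ee_pos: [608.0, 51.8, 27.7]
tool_rot: [0.0, 0.703, 0.711, 0.0]
ft_force: [-0.7, -0.1, -1.0]
width: 0.503
gripper_force: 62.9
```

```bash
python3 -m pendant '0 0 1 0 0 0;0 0 1 0 0 0;0 0 1 0 0 0'
python3 -m pendant '0 0 0 0 0 0;0 0 0 0 0 0;0 0 0 0 0 0;0 0 0 0 0 0' 0.75
python3 -m pendant '0 0 -15 0 0 0;0 0 -45 0 0 0;0 0 -80 0 0 0;0 0 -115 0 0 0;0 0 -135 0 0 0;0 0 -143 0 0 0;0 0 -143 0 0 0;0 0 -143 0 0 0' 1.0
python3 - <<'E'
from h import *
delta(450.6,193.2,170,np.radians(90.7))
g=robot.grab_frame("wrist"); cv2.imwrite("pics/w4.png",g["frame"][:,:,::-1])
E
```

```text
clock: 20.6
ee_pos: [608.0, 51.9, 27.7]
tool_rot: [0.0, 0.703, 0.711, 0.0]
ft_force: [-3.6, 0.3, 4.9]
width: 0.507
gripper_force: 63.7
clock: 20.93
ee_pos: [607.9, 51.8, 26.0]
tool_rot: [0.0, 0.703, 0.711, 0.0]
ft_force: [0.4, -0.3, -0.8]
width: 0.749
gripper_force: 0.0
clock: 21.6
ee_pos: [607.7, 51.8, 168.3]
tool_rot: [-0.0, 0.703, 0.711, -0.0]
ft_force: [-0.7, 0.4, -0.1]
width: 0.998
gripper_force: 0.0
shift [ 143.3 -155.4   -1.6] rotvec [-0.001 -0.    -0.   ] pos [607.7  51.8 168.3]
```

View pics/w4.png

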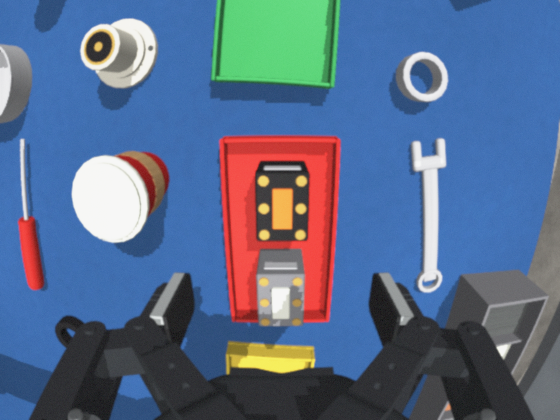

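Both contactors stand upright in the red tray, black at (283,205) and grey at (281,285). The cup is untouched. Now the white lampholder.

```bash
python3 -m pendant '14 -15 0 0 0 0;36 -39 0 0 0 0;62 -67 0 0 0 0;88 -95 0 0 0 0;111 -120 0 0 0 0;129 -140 0 0 0 0;140 -152 0 0 0 0;143 -155 0 0 0 0;143 -155 0 0 0 0;143 -155 0 0 0 0'
python3 -m pendant '0 0 25 0 0 0;0 0 60 0 0 0;0 0 90 0 0 0;0 0 110 0 0 0;0 0 110 0 0 0;0 0 110 0 0 0;0 0 110 0 0 0'
python3 -c "
from h import *
delta(450.6,193.2,23,np.radians(90.7))"
```

```text
clock: 22.48
ee_pos: [450.8, 192.4, 167.7]
tool_rot: [-0.0, 0.703, 0.711, -0.001]
ft_force: [-0.1, -0.3, -0.2]
width: 0.999
gripper_force: 0.0
clock: 23.07
ee_pos: [452.4, 192.6, 60.4]
tool_rot: [0.0, 0.703, 0.711, 0.001]
ft_force: [0.6, 0.0, 0.3]
width: 0.994
gripper_force: 0.0
shift [ 0.7 -1.9 37.4] rotvec [ 0.002 -0.    -0.001] pos [452.4 192.6  60.4]
```

```bash
python3 -m pendant '0 -1 15 0 0 0;0 -1 28 0 0 0;0 -1 37 0 0 0;0 -1 37 0 0 0;0 -1 37 0 0 0'
python3 -m pendant '0 0 0 0 0 0;0 0 0 0 0 0;0 0 0 0 0 0;0 0 0 0 0 0;0 0 0 0 0 0;0 0 0 0 0 0;0 0 0 0 0 0;0 0 0 0 0 0' 0.0 60
python3 -m pendant '0 0 -15 0 0 0;0 0 -40 0 0 0;0 0 -70 0 0 0;0 0 -95 0 0 0;0 0 -118 0 0 0;0 0 -138 0 0 0;0 0 -148 0 0 0;0 0 -148 0 0 0;0 0 -148 0 0 0;0 0 -148 0 0 0'
python3 -c "
from h import *
delta(594,-200,170,np.radians(86.3))"
```

```text
clock: 23.48
ee_pos: [450.8, 193.0, 23.2]
tool_rot: [0.0, 0.703, 0.711, 0.0]
ft_force: [0.6, 0.3, -0.4]
width: 1.002
gripper_force: 0.0
clock: 24.15
ee_pos: [451.0, 193.2, 23.5]
tool_rot: [0.0, 0.703, 0.711, 0.001]
ft_force: [0.4, -0.3, 5.2]
width: 0.479
gripper_force: 61.5
clock: 24.98
ee_pos: [449.0, 192.6, 168.2]
tool_rot: [-0.001, 0.703, 0.711, -0.002]
ft_force: [0.1, 0.1, -2.1]
width: 0.472
gripper_force: 60.9
shift [-394.3  140.3   -2. ] rotvec [-0.003  0.001  0.077] pos [449.  192.6 168.2]
```

Travel is 418 mm, so I'll split it.

```bash
python3 -m pendant '-14 5 0 0 0 0;-40 14 0 0 0 0;-75 27 0 0 0 0;-112 40 0 0 0 0;-149 53 0 0 0 0;-186 66 0 0 0 0;-223 79 0 0 0 0;-260 92 0 0 0 0;-297 105 0 0 0 0;-330 117 0 0 0 0'
python3 -m pendant '-25 9 0 0 0 0.03;-44 16 0 0 0 0.06;-56 20 0 0 0 0.077;-64 23 0 0 0 0.077;-64 23 0 0 0 0.077;-64 23 0 0 0 0.077;-64 23 0 0 0 0.077'
python3 -m pendant '0 0 20 0 0 0;0 0 50 0 0 0;0 0 80 0 0 0;0 0 105 0 0 0;0 0 122 0 0 0;0 0 131 0 0 0;0 0 133 0 0 0;0 0 133 0 0 0;0 0 133 0 0 0;0 0 133 0 0 0'
python3 -c "
from h import *
delta(594,-200,28,np.radians(86.3))"
```

```text
clock: 25.82
ee_pos: [570.2, -137.7, 167.5]
tool_rot: [-0.002, 0.703, 0.711, -0.001]
ft_force: [0.3, 0.9, -2.1]
width: 0.474
gripper_force: 60.9
clock: 26.4
ee_pos: [594.4, -197.9, 170.1]
tool_rot: [-0.001, 0.729, 0.684, 0.0]
ft_force: [0.0, -0.3, -1.4]
width: 0.475
gripper_force: 60.9
clock: 27.23
ee_pos: [596.4, -199.8, 39.8]
tool_rot: [0.002, 0.73, 0.684, 0.001]
ft_force: [-0.3, 0.8, -1.0]
width: 0.474
gripper_force: 61.0
shift [-0.3 -2.4 11.8] rotvec [ 0.004  0.001 -0.   ] pos [ 596.4 -199.8   39.8]
```

```bash
python3 -m pendant '0 -1 2 0 0 0;0 -1 4 0 0 0;0 -1 6 0 0 0;0 -1 6 0 0 0;0 -1 6 0 0 0'
python3 -m pendant '0 0 1 0 0 0;0 0 2 0 0 0;0 0 2 0 0 0;0 0 2 0 0 0'
python3 -m pendant '0 0 1 0 0 0;0 0 2 0 0 0;0 0 2 0 0 0;0 0 2 0 0 0'
```

```text
clock: 27.65
ee_pos: [593.5, -199.3, 31.0]
tool_rot: [-0.0, 0.73, 0.684, -0.0]
ft_force: [0.6, 0.5, -2.2]
width: 0.474
gripper_force: 61.0
clock: 27.98
ee_pos: [593.7, -199.2, 29.1]
tool_rot: [-0.0, 0.73, 0.684, -0.0]
ft_force: [0.4, -0.9, -1.9]
width: 0.475
gripper_force: 61.0
clock: 28.32
ee_pos: [594.0, -199.4, 27.5]
tool_rot: [0.0, 0.73, 0.684, 0.0]
ft_force: [0.0, -0.1, -1.5]
width: 0.478
gripper_force: 61.2
```

```bash
python3 -m pendant '0 0 1 0 0 0;0 0 1 0 0 0;0 0 1 0 0 0'
python3 -m pendant '0 0 0.5 0 0 0;0 0 0.5 0 0 0;0 0 0.5 0 0 0'
```

```text
clock: 28.57
ee_pos: [594.0, -199.4, 27.5]
tool_rot: [0.0, 0.73, 0.684, 0.0]
ft_force: [-2.5, 1.3, 5.9]
width: 0.474
gripper_force: 61.4
clock: 28.82
ee_pos: [594.0, -199.4, 27.5]
tool_rot: [0.0, 0.73, 0.684, 0.0]
ft_force: [-2.9, 1.3, 7.3]
width: 0.477
gripper_force: 61.5
```

```bash
python3 -m pendant '0 0 0 0 0 0;0 0 0 0 0 0;0 0 0 0 0 0;0 0 0 0 0 0' 0.75
python3 -m pendant '0 0 -15 0 0 0;0 0 -45 0 0 0;0 0 -80 0 0 0;0 0 -115 0 0 0;0 0 -135 0 0 0;0 0 -143 0 0 0;0 0 -143 0 0 0;0 0 -143 0 0 0' 1.0
python3 - <<'E'
from h import *
delta(361.2,313.5,170,np.radians(86.3))
g=robot.grab_frame("wrist"); cv2.imwrite("pics/w5.png",g["frame"][:,:,::-1])
g=robot.grab_frame("side"); c=blob(g,(205,295,245,325),lambda h,s,v:v<70,5); print("cap side",rect(g,c,78))
E
```

```text
clock: 29.15
ee_pos: [593.7, -199.3, 25.3]
tool_rot: [-0.0, 0.73, 0.684, -0.0]
ft_force: [0.9, 0.6, 0.8]
width: 0.752
gripper_force: 0.0
clock: 29.82
ee_pos: [593.6, -199.2, 167.7]
tool_rot: [-0.0, 0.73, 0.684, -0.0]
ft_force: [0.2, 0.5, -0.0]
width: 0.997
gripper_force: 0.0
shift [ 496.5 -265.3   -1.9] rotvec [-0.001 -0.    -0.   ] pos [ 593.6 -199.2  167.7]
cap side [359.1 314.9  40.4  42.8 -10.3]
```

View pics/w5.png

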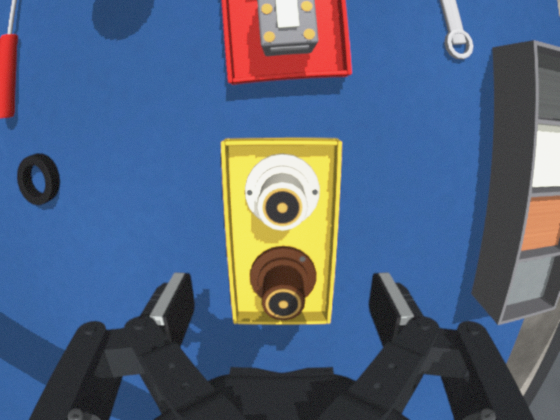

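Both lampholders stand in the yellow tray, white at (282,195) and brown at (283,285). The side view puts the capacitor at (359,315) against (361,314) from the top, so I'll use (360.5,314).

```bash
python3 -m pendant '18 -10 0 0 0 0;50 -27 0 0 0 0;86 -46 0 0 0 0;122 -65 0 0 0 0;158 -85 0 0 0 0;194 -104 0 0 0 0;230 -123 0 0 0 0;266 -142 0 0 0 0;302 -161 0 0 0 0;338 -181 0 0 0 0'
python3 -m pendant '36 -19 0 0 0 0;70 -37 0 0 0 0;100 -53 0 0 0 0;124 -66 0 0 0 0;144 -77 0 0 0 0;158 -84 0 0 0 0;158 -84 0 0 0 0;158 -84 0 0 0 0;158 -84 0 0 0 0'
python3 -c "
from h import *
delta(360.5,314,30,np.radians(86.3))"
```

```text
clock: 30.75
ee_pos: [432.7, 151.0, 166.2]
tool_rot: [-0.001, 0.73, 0.684, -0.002]
ft_force: [1.3, 0.8, -0.0]
width: 1.0
gripper_force: 0.0
clock: 31.5
ee_pos: [361.0, 311.9, 167.2]
tool_rot: [0.0, 0.73, 0.684, -0.002]
ft_force: [0.6, -0.4, -0.0]
width: 0.998
gripper_force: 0.0
shift [  2.4  -0.4 137.2] rotvec [-0.002  0.002 -0.001] pos [361.  311.9 167.2]
```

```bash
python3 -m pendant '1 0 25 0 0 0;1 0 60 0 0 0;1 0 90 0 0 0;1 0 112 0 0 0;1 0 127 0 0 0;1 0 135 0 0 0;1 0 138 0 0 0;1 0 138 0 0 0;1 0 138 0 0 0'
python3 -m pendant '0 0 0 0 0 0;0 0 0 0 0 0;0 0 0 0 0 0;0 0 0 0 0 0;0 0 0 0 0 0;0 0 0 0 0 0;0 0 0 0 0 0;0 0 0 0 0 0' 0.0 60
python3 -m pendant '0 0 -15 0 0 0;0 0 -40 0 0 0;0 0 -70 0 0 0;0 0 -95 0 0 0;0 0 -110 0 0 0;0 0 -118 0 0 0;0 0 -118 0 0 0;0 0 -118 0 0 0;0 0 -118 0 0 0'
python3 -c "
from h import *
delta(604.5,252,150,np.radians(86.7))"
```

```text
clock: 32.25
ee_pos: [362.6, 314.0, 31.9]
tool_rot: [0.0, 0.73, 0.683, 0.001]
ft_force: [1.0, 0.3, 0.2]
width: 1.0
gripper_force: 0.0
clock: 32.92
ee_pos: [362.3, 314.6, 32.0]
tool_rot: [0.0, 0.73, 0.684, 0.001]
ft_force: [-0.4, 0.1, 5.3]
width: 0.507
gripper_force: 61.3
clock: 33.67
ee_pos: [360.7, 313.2, 146.8]
tool_rot: [-0.0, 0.73, 0.684, -0.002]
ft_force: [1.0, 0.6, -1.0]
width: 0.514
gripper_force: 61.3
shift [-45.2 247.3  -3.8] rotvec [-0.003  0.002 -0.007] pos [360.7 313.2 146.8]
```

```bash
python3 -m pendant '-3 16 0 0 0 0;-8 45 0 0 0 0;-15 80 0 0 0 0;-21 116 0 0 0 0;-28 152 0 0 0 0;-34 186 0 0 0 0;-39 215 0 0 0 0;-43 236 0 0 0 0;-45 247 0 0 0 0;-45 247 0 0 0 0'
python3 -m pendant '0 0 15 0 0 0;0 0 40 0 0 0;0 0 65 0 0 0;0 0 85 0 0 0;0 0 98 0 0 0;0 0 105 0 0 0;0 0 105 0 0 0;0 0 105 0 0 0'
python3 -m pendant '0 0 1 0 0 0;0 0 3 0 0 0;0 0 3 0 0 0;0 0 3 0 0 0'
python3 -c "
from h import *
delta(604.5,252,36,np.radians(86.7))"
```

```text
clock: 34.5
ee_pos: [607.5, 250.6, 145.6]
tool_rot: [-0.0, 0.731, 0.683, -0.001]
ft_force: [-0.4, 0.4, -1.0]
width: 0.512
gripper_force: 61.6
clock: 35.17
ee_pos: [605.1, 253.0, 44.0]
tool_rot: [-0.0, 0.73, 0.684, -0.0]
ft_force: [0.7, 1.0, -1.1]
width: 0.516
gripper_force: 61.6
clock: 35.5
ee_pos: [605.8, 253.1, 41.8]
tool_rot: [0.0, 0.73, 0.684, 0.001]
ft_force: [0.8, -0.0, -2.1]
width: 0.517
gripper_force: 61.6
shift [-1.2 -1.2  5.8] rotvec [ 0.001 -0.001 -0.007] pos [605.8 253.1  41.8]
```

```bash
python3 -m pendant '0 0 1 0 0 0;0 0 2 0 0 0;0 0 3 0 0 0;0 0 3 0 0 0;0 0 3 0 0 0'
python3 -m pendant '0 0 1 0 0 0;0 0 2 0 0 0;0 0 2 0 0 0;0 0 2 0 0 0'
python3 -m pendant '0 0 1 0 0 0;0 0 1 0 0 0;0 0 1 0 0 0'
```

```text
clock: 35.92
ee_pos: [605.0, 252.9, 37.6]
tool_rot: [-0.0, 0.73, 0.684, -0.0]
ft_force: [-0.6, 0.7, -2.1]
width: 0.513
gripper_force: 61.6
clock: 36.25
ee_pos: [605.3, 253.0, 36.1]
tool_rot: [0.0, 0.73, 0.684, 0.0]
ft_force: [-1.2, -0.4, -0.6]
width: 0.515
gripper_force: 61.7
clock: 36.5
ee_pos: [605.4, 253.0, 36.2]
tool_rot: [0.0, 0.73, 0.684, 0.0]
ft_force: [-2.3, -0.8, 5.7]
width: 0.517
gripper_force: 61.7
```

Contact at 36.1, as expected. Release, retreat and check.

```bash
python3 -m pendant '0 0 0 0 0 0;0 0 0 0 0 0;0 0 0 0 0 0;0 0 0 0 0 0' 0.75
python3 -m pendant '0 0 -15 0 0 0;0 0 -45 0 0 0;0 0 -80 0 0 0;0 0 -115 0 0 0;0 0 -145 0 0 0;0 0 -165 0 0 0;0 0 -170 0 0 0;0 0 -170 0 0 0' 1.0
python3 -m pendant '40 0 0 0 0 0;80 0 0 0 0 0;120 0 0 0 0 0;160 0 0 0 0 0;195 0 0 0 0 0;220 0 0 0 0 0;220 0 0 0 0 0;220 0 0 0 0 0;220 0 0 0 0 0'
python3 - <<'E'
from h import *
g=robot.grab_frame("top");cv2.imwrite("pics/t9.png",g["frame"][:,:,::-1])
print("cup",rect(g,blob(g,(220,200,275,250),lambda h,s,v:(s<60)&(v>150)),88))
g=robot.grab_frame("side");cv2.imwrite("pics/s9.png",g["frame"][:,:,::-1])
E
```

```text
clock: 36.83
ee_pos: [605.1, 252.9, 34.3]
tool_rot: [-0.0, 0.73, 0.684, -0.0]
ft_force: [-0.5, -0.3, 0.2]
width: 0.749
gripper_force: 0.0
clock: 37.5
ee_pos: [606.5, 253.3, 207.1]
tool_rot: [0.001, 0.73, 0.684, 0.002]
ft_force: [0.2, 0.0, -0.1]
width: 1.002
gripper_force: 0.0
clock: 38.25
ee_pos: [619.1, 471.7, 201.5]
tool_rot: [-0.0, 0.73, 0.684, -0.003]
ft_force: [0.1, -0.5, 0.4]
width: 0.999
gripper_force: 0.0
cup [466.1  63.6  72.9  73.2  44. ]
```

View pics/t9.png

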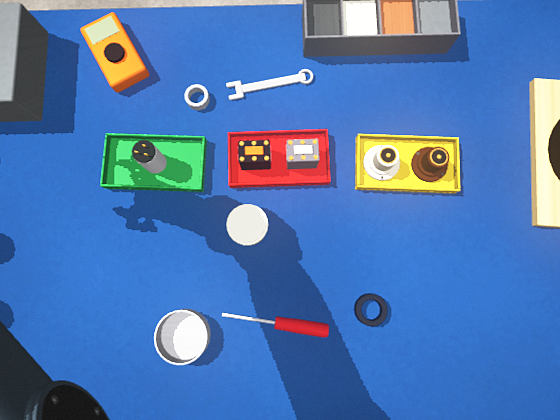

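View pics/s9.png

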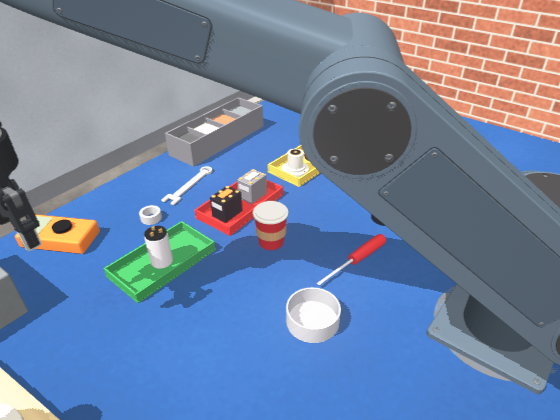

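The top view shows the capacitor in the green tray (148,155), the contactors in the red (254,153 and 303,151) and the lampholders in the yellow (382,160 and 432,160). All are upright, and the side view agrees for the parts the arm does not hide (the brown lampholder is hidden). The cup has moved less than 1 mm by measurement, and the arm is clear.

```bash
python3 -m pendant '0 0 0 0 0 0;0 0 0 0 0 0;0 0 0 0 0 0;0 0 0 0 0 0'
python3 -c "
from cell import robot
print(robot.job_done())"
```

```text
clock: 38.68
ee_pos: [619.7, 471.8, 206.1]
tool_rot: [0.0, 0.73, 0.683, 0.001]
ft_force: [-0.3, 0.4, 0.4]
width: 0.997
gripper_force: 0.0
the job is handed in; nothing more can be done
None
```

All five parts are standing upright in their correct trays, the cup was left where it stood, and the job was handed in at about 39 s of the 134 s allowed; no verdict was returned.

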